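# Uncover and unscrew the valve cap of unknown thread hand

### The job

Strip the breathing-gas absorber head for inspection: lift the blue dust cover off the head's threaded port and nest it squarely over the spare blue cover on the bench, leaving the spare where it stands. Then unscrew the silver cap that was underneath; nobody knows whether its quick thread is right- or left-handed, so try loosening it one way and, if it stays locked, the other way, and lift it off when it comes free. Finish while still holding the cap upright in the gripper, about 10 cm above its port and touching nothing else, and leave the other things on the bench alone.

Things in the scene. Friction and masses are not known exactly. Their poses are not given: they have to be found in the camera images.
- head: Black absorber head, fixed on the bench, 170 x 270 x 55 mm high. Origin: centre of underside; x, y along its 170 and 270 mm sides, z up. On top: threaded port at x=-20, y=55 (port); a grey closed dome, 60 mm across, 42 high, at -10, -75, not to be opened; silver discs 12 mm high at 57, -30 and 57, 45; a 30 mm high fin along the -y edge.
- port (a point): Centre of the top rim of the port's steel collar (52 mm across, 22 mm high), where the cap seats; 77 mm above the bench. Thread, either hand equally likely: turned 50 to 95 degrees the right way (aim for 70; hard stop at about 100) the cap lifts straight off. The wrong way it meets a hard stop after about 6 degrees, the fingers then slip round it, and it will not lift.
- cover: Blue conical dust cover, an upside-down cup with a solid grey knob on top, on the head over port and cap. Rim 85 mm across outside, narrowing to 64 at 54 mm height; wall 3, open below, 50 mm deep inside. Knob round, 28 mm across, 54 to 78 mm above the rim. 100 to 170 g. Origin: centre of the rim plane, z up.
- spare_cover: A second, equal blue cover standing rim-down on the bench. When one cover is nested over it, the upper one rests with its inner ceiling on the lower one's knob, 28 mm higher, with about 2 mm side play between the cones. Origin: centre of the rim plane, z up.
- cap: Silver ribbed round cap with low amber top and white mark, under the blue cover. Straight grip side 54 mm across, 20 mm high; 26 mm in all above the seat. Below: stem 20 mm long with a 31 mm cross bar, so it must rise 20 mm to leave the collar. 180 to 310 g. Origin: centre of its seating face, on port when seated; z up. It turns with light friction; 2 mm up-and-down play while locked.
- seal: Bystander: black rubber valve disc, 48 mm across, 9 mm high, lying on the bench. Origin: centre of underside.
- sensor: Bystander: black round sensor body, 44 mm across, 28 mm high. Origin: centre of underside.
- driver: Bystander: screwdriver with an orange handle, lying on the bench.
- wipe_bottle: Bystander: white bottle with a blue cap, 60 mm across, 150 mm high. Origin: centre of underside.
- test_weight: Bystander: steel test weight, 56 mm across, 40 mm high. Origin: centre of underside.
- parts_tray: Bystander: empty white tray, 140 x 200 x 30 mm. Origin: centre of underside.
- grease_jar: Bystander: small grey jar, 50 mm across, 60 mm high. Origin: centre of underside.
There are look-alikes about, which are no part of the job. Leave any pink or white look-alike of the spare_cover alone. Leave any brown look-alike of the cover alone.

How it is judged:
By the outcome, as a careful person would: the job done as asked, in the order asked, and still so for the second after the job is handed in, while the arm keeps its last pose, push and grip.
It also fails if it takes over 72 s, if anything falls off the work surface, if the arm or the gripper's body presses on something with over 40 N, if the wrist force passes 120 N, or if a joint passes its speed limit or range.

### The arm

A 6-joint arm with a two-finger parallel gripper is mounted at the origin on the work surface. World frame = base frame: x ahead of the robot, y to its left, z up, the work surface at z = 0. Lengths are in m, angles in rad, forces in N, time in s.
With the tool pointing down it reaches from about 0.35 to 0.725 m from the base axis. Payload 4.3 kg.
Tool frame: the origin (TCP) lies midway between the tips of the shut fingers; the grasp point (between the pads) lies 19 mm behind it; x points along the fingers, y is the direction in which the jaws open and shut, and the axes are right-handed (so a half turn about x gives the same grasp; the last joint's range is limited). The gripper opens to 85 mm and grips with 20 to 120 N. Pads are 22 mm wide; open, the fingers measure 114 mm over their backs; the gripper's body (76 mm by 85 mm) begins 54 mm behind the grasp point. The pads swing forward as they close: fully open they stand 13 mm farther back than shut.
Start: joints at [1.061, 0.377, 0.081, 1.274, 0, 1.46], TCP at [0.224, 0.53, 0.231] pointing down, gripper open.
Joint ranges: [-2.72, 2.72], [-0.84, 1.66], [-1.02, 1.22], [-1.77, 2.12], [-1.37, 1.28], [-3.14, 3.14]. Speed limits (rad/s): [2.57, 2.57, 3.14, 3.14, 3.14, 3.14].

### API

Orientations are given as [roll, pitch, yaw] about the fixed x, y, z axes, in that order (R = Rz(yaw) Ry(pitch) Rx(roll)).
In Python, from bench import bot gives the robot as it stands. The module is installed in compiled form; this text tells all that it offers.
- The arm moves only by the shell command python3 -m jog 'ROWS' [FORCE]. ROWS is text: rows parted by semicolons, each of 7 numbers parted by spaces: the shift along the tool's x, y, z each as a share of 0.15 m, from -1 to 1, then the turn, a rotation vector about the tool's x, y, z each as a share of 30 degrees, from -1 to 1, then the gripper's target within -1 to 1 (fully open at 1, half-way at 0, shut at -1). In form: tx ty tz wx wy wz hand; .... A call has 1 to 8 rows; each row is the pose to reach, as a shift and turn from the pose measured when the call began, along the tool's axes at that moment; what a row does not reach only later rows make up. A row lasts 1/12 s, in which the tool goes at most 41.7 mm and 7.16 degrees, less where a joint would pass 70% of its speed; a pose out of reach is approached as far as the arm can. A call with a number of a shift or a turn outside -1 to 1 is refused whole. A call with a gripper value outside its range is refused whole. The fingers move at their own pace and stop on an object; FORCE is the grip in N (left out, the last holds). Time passes only in rows, so rows that repeat a pose let the fingers close. It gives the time, the measured TCP pose, the force and the opening at its end, in the units of the state.
- bot.observe(): the state, without advancing time (a new reading comes with each control period).
- bot.read_camera(name): name is "side" or "top"; returns a dict with "img" (400x640x3 uint8, red, green, blue), "fov_y" (degrees; the focal length in pixels is half the picture's height over the tangent of half this angle, whatever the lens; pixels are square), "cx", "cy" (the principal point, pixels), "view" (4x4, takes a point from world to camera coordinates). Camera axes: x right, y down, z forward; pixel columns grow to the right and rows downward; lengths in m; the calibration is good to about 2 mm. A picture is of the moment at which its call begins. There is no depth.
- bot.job_done(): hands the job in, once; it reports no verdict.
The state is a dict: "clock": time; "joints": joint angles; "joint_vel": joint speeds; "joint_torque": joint torques, N m; "eef_pos": TCP position; "eef_rot": TCP orientation; "ft_force": force on the tool from outside, world axes, zero at the start; "ft_torque": the same for the moment, N m; "gripper_width": opening from 0.0 (shut) to 1.0 (fully open).
Only numpy, scipy, OpenCV 4.12 (cv2) and the standard library are available. Lean on these libraries where they do the work, as an engineer would, in place of code of your own. Each camera call takes 0.05 s, during which the arm holds its last target.

## Working session

There is one attempt and no reset: what is moved stays moved. The work goes in short steps, Python scripts to look and compute and a shell command to move; the robot and the scene stay as the last step left them, time stands still between calls to the robot, and variables do not carry over. Pictures are saved under pics/ and viewed, and the job is handed in when it is done.

```bash
mkdir -p pics; cat > h.py <<'E'
import numpy as np,cv2
from bench import bot
from scipy.spatial.transform import Rotation as R
def cam(n,fn=None):
    c=bot.read_camera(n)
    if fn: cv2.imwrite('pics/'+fn,cv2.cvtColor(c['img'],cv2.COLOR_RGB2BGR))
    c['f']=200/np.tan(np.radians(c['fov_y'])/2); return c
def ray(c,u,v):
    V=c['view'];Rm=V[:3,:3];o=-Rm.T@V[:3,3]
    d=Rm.T@np.array([(u-c['cx'])/c['f'],(v-c['cy'])/c['f'],1]);return o,d
def onz(c,u,v,z):
    o,d=ray(c,u,v);return o+d*(z-o[2])/d[2]
def proj(c,p):
    q=c['view'][:3,:3]@np.asarray(p)+c['view'][:3,3];return c['f']*q[0]/q[2]+c['cx'],c['f']*q[1]/q[2]+c['cy']
def st():
    s=bot.observe()
    for k in ('clock','joints','eef_pos','eef_rot','ft_force','ft_torque','gripper_width'):print(k,np.round(s[k],4))
    return s
def rel(p):
    "tool-axis shares for moving the TCP to world point p"
    s=bot.observe();M=R.from_euler('xyz',s['eef_rot']).as_matrix()
    return M.T@(np.asarray(p)-s['eef_pos'])/0.15
E
python3 - <<'E'
from h import *
s=st();print(R.from_euler('xyz',s['eef_rot']).as_matrix().round(3))
for n in('side','top'):
    c=cam(n,n+'0.png');print(n,c['fov_y'],c['cx'],c['cy'],(-c['view'][:3,:3].T@c['view'][:3,3]).round(3))
E
```

```text
clock 0.0
joints [ 1.0607  0.3781  0.0797  1.2744 -0.      1.4605]
eef_pos [0.2235 0.5291 0.2304]
eef_rot [-1.6686  1.5688 -2.0684]
ft_force [-1.4227  0.026   0.3125]
ft_torque [-0.0305  0.0819 -0.0436]
gripper_width 0.9993
[[-0.001  0.389  0.921]
 [-0.002  0.921 -0.389]
 [-1.    -0.002 -0.   ]]
side 48.693052815807675 320.4825407903076 195.4662061410256 [-0.104 -0.956  0.907]
top 48.2131100162022 328.0455149823671 206.55578678780228 [0.362 0.058 1.332]
```

View pics/top0.png

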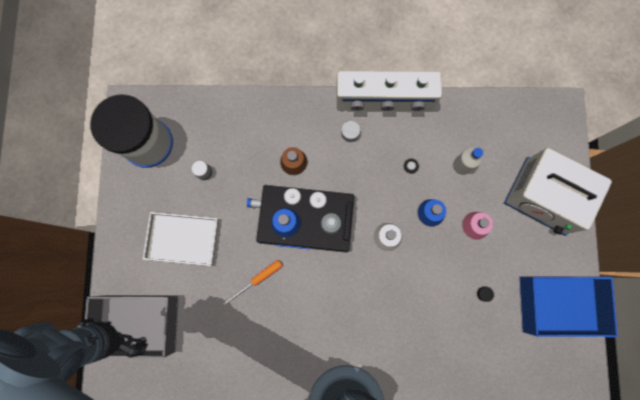

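View pics/side0.png

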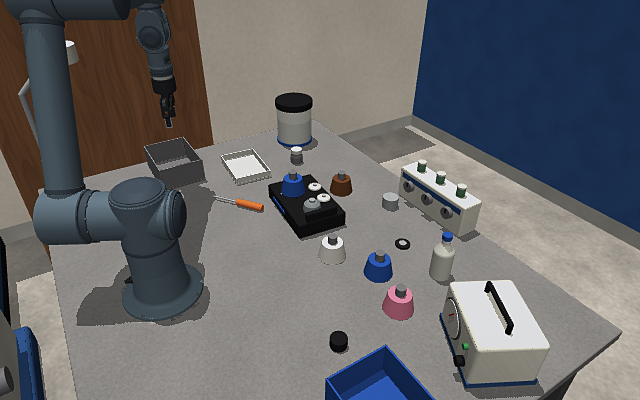

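The top view shows these candidates:
- **Blue on the head (285,221):** this is the cover.
- **Blue on the bench (432,212):** this is the spare.
- **Look-alikes to leave alone:** white (390,236), pink (479,225) and brown (293,161).

The two blue cones match the description. I'll confirm with an enlarged crop and measure them.

```bash
python3 - <<'E'
from h import *
T=cam('top');S=cam('side')
def crop(c,u,v,w=60,h=45):
    im=c['img'][v-h:v+h,u-w:u+w];return cv2.resize(im,None,fx=3.3,fy=3.3,interpolation=cv2.INTER_CUBIC)
g=np.vstack([np.hstack([crop(T,290,215),crop(T,425,215)]),np.hstack([crop(S,292,185),crop(S,378,265)])])
cv2.imwrite('pics/crop0.png',cv2.cvtColor(g,cv2.COLOR_RGB2BGR));print(g.shape)
for n,c in(('top',T),('side',S)):
    hsv=cv2.cvtColor(c['img'],cv2.COLOR_RGB2HSV)
    m=((hsv[...,0]>100)&(hsv[...,0]<125)&(hsv[...,1]>150)&(hsv[...,2]>60)).astype(np.uint8)
    k,l,s,ce=cv2.connectedComponentsWithStats(m)
    for i in range(1,k):
        if s[i,4]>60: print(n,s[i],ce[i].round(1))
E
```

```text
(594, 792, 3)
top [473 149   9   9  64] [477.1 152.6]
top [419 200  26  26 422] [430.5 212.6]
top [272 208  28  29 517] [285.8 222.8]
top [ 521  277   96   61 5381] [568.4 306. ]
side [  413     0   227   232 38538] [541.5  90.8]
side [277 136  35  11  79] [294.  143.2]
side [281 174  24  23 414] [292.7 186.4]
side [443 232  10  10  81] [447.2 236.3]
side [364 252  29  31 614] [377.9 269. ]
side [  14  327   24   73 1090] [ 25.7 364.3]
side [ 325  345  110   55 3602] [375.2 379.9]
side [465 379  72   9 266] [500.3 383.8]
```

View pics/crop0.png

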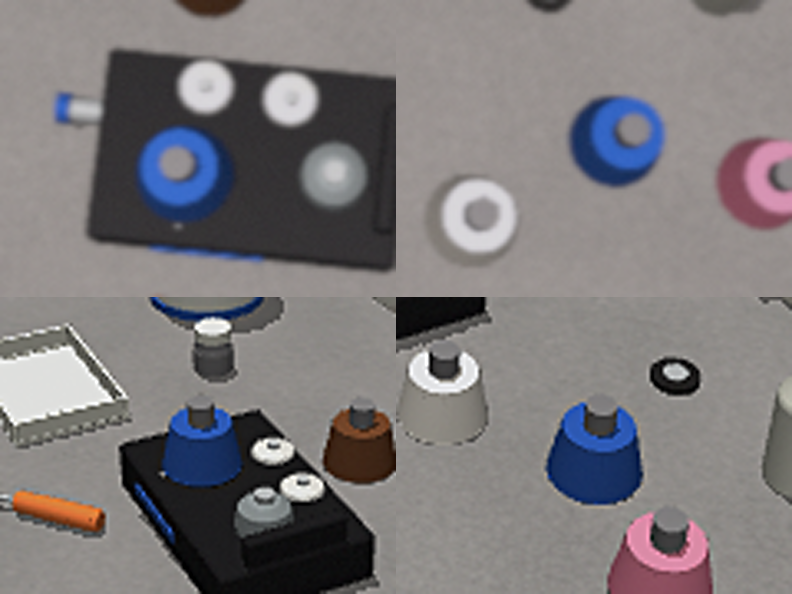

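The crop confirms it: the blue cone with the grey knob sits on the head (top 285,221), and the blue spare stands alone at (432,212). The others are white, pink or brown. Next I'll measure the centres from the bright shoulder disc and the grey knob.

```bash
python3 - <<'E'
from h import *
T=cam('top');S=cam('side')
def meas(c,box,zr,name):
    x0,y0,x1,y1=box;k=8
    im=cv2.resize(c['img'][y0:y1,x0:x1],None,fx=k,fy=k,interpolation=cv2.INTER_CUBIC)
    hsv=cv2.cvtColor(im,cv2.COLOR_RGB2HSV);V=hsv[...,2];
    blue=(hsv[...,0]>98)&(hsv[...,0]<128)&(hsv[...,1]>130)
    th,_=cv2.threshold(V[blue].reshape(-1,1),0,255,cv2.THRESH_OTSU)
    b=(blue&(V>th)).astype(np.uint8)
    def big(m):
        n,l,s,ce=cv2.connectedComponentsWithStats(m);i=1+np.argmax(s[1:,4]);return (l==i).astype(np.uint8)
    b=big(b)
    cn=max(cv2.findContours(b,cv2.RETR_EXTERNAL,cv2.CHAIN_APPROX_NONE)[0],key=cv2.contourArea)
    h=cv2.convexHull(cn);hm=np.zeros_like(b);cv2.fillConvexPoly(hm,h,1)
    M=cv2.moments(hm,True);u=(M['m10']/M['m00']+.5)/k-.5+x0;v=(M['m01']/M['m00']+.5)/k-.5+y0
    r=np.sqrt(M['m00']/np.pi)/k
    p=onz(c,u,v,zr+.054);d=np.linalg.norm(p-ray(c,u,v)[0])
    print(name,'shoulder',round(u,1),round(v,1),p.round(4),'th',th,'rad mm',(r/c['f']*d*1000).round(1))
    # knob grey
    g=(hsv[...,1]<90)
    ys,xs=np.mgrid[:im.shape[0],:im.shape[1]]
    g=g&((xs/k+x0-u)**2+(ys/k+y0-v)**2<(r*(.75 if c is T else 1.6))**2)
    if c is T:
        g=big(g.astype(np.uint8));M=cv2.moments(g,True);u=(M['m10']/M['m00']+.5)/k-.5+x0;v=(M['m01']/M['m00']+.5)/k-.5+y0
        print('   knob',round(u,1),round(v,1),'topz',onz(c,u,v,zr+.078).round(4),'midz',onz(c,u,v,zr+.066).round(4))
    im[hm>0]=im[hm>0]//2;return im
a=meas(T,(265,200,305,245),.055,'cover T');b=meas(T,(412,192,452,232),0,'spare T')
c=meas(S,(270,165,315,205),.055,'cover S');d=meas(S,(355,243,400,290),0,'spare S')
def silver(c,box,z): pass
g=cv2.hconcat([cv2.resize(x,(380,380)) for x in(a,b)])
cv2.imwrite('pics/m0.png',g[...,::-1])
# head outline
hsv=cv2.cvtColor(T['img'],cv2.COLOR_RGB2HSV)
m=(T['img'].max(2)<75).astype(np.uint8);m[:, :250]=0;m[:180]=0;m[260:]=0;m[:,360:]=0
cn=max(cv2.findContours(m,0,1)[0],key=cv2.contourArea);r=cv2.minAreaRect(cn);print(r)
P=[onz(T,*q,.055) for q in cv2.boxPoints(r)];print(np.round(P,4))
print([round(np.linalg.norm(P[i]-P[i-1]),3) for i in range(4)])
E
```

```text
cover T shoulder 283.8 220.2 [0.5081 0.1757 0.109 ] th 142.0 rad mm 32.4
   knob 283.4 219.2 topz [0.5079 0.1745 0.133 ] midz [0.5094 0.1756 0.121 ]
spare T shoulder 434.6 210.1 [ 0.5464 -0.2545  0.054 ] th 144.0 rad mm 32.2
   knob 436.4 209.1 topz [ 0.5459 -0.2537  0.078 ] midz [ 0.5477 -0.2567  0.066 ]
cover S shoulder 292.4 177.8 [0.5076 0.1714 0.109 ] th 135.0 rad mm 22.8
spare S shoulder 379.1 259.0 [ 0.546  -0.2588  0.054 ] th 137.0 rad mm 26.3
((305.4888610839844, 218.17794799804688), (92.95672607421875, 57.99775695800781), 5.964487075805664)
[[ 0.4509  0.2581  0.055 ]
 [ 0.6188  0.2454  0.055 ]
 [ 0.5917 -0.0236  0.055 ]
 [ 0.4248 -0.0058  0.055 ]]
[np.float64(0.265), np.float64(0.168), np.float64(0.27), np.float64(0.168)]
```

View pics/m0.png

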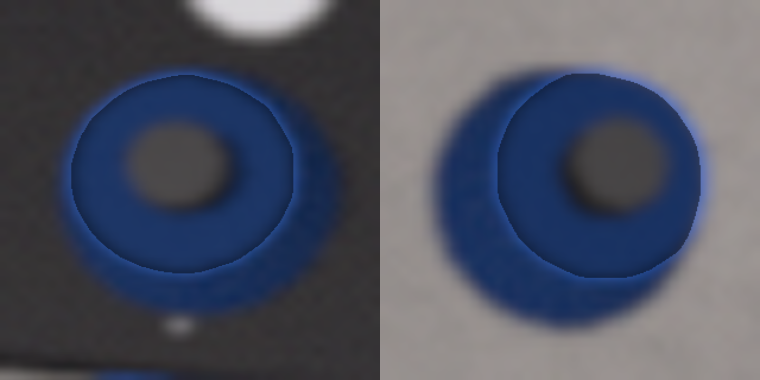

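```bash
python3 - <<'E'
from h import *
print(rel([.508,.1752,.2]))
E
```

```text
[ 0.20747099 -1.43770322  2.6650352 ]
```

```bash
python3 -m jog '0 -.14 .26 0 0 0 1;0 -.28 .52 0 0 0 1;0 -.41 .76 0 0 0 1;0 -.54 1 0 0 0 1;0 -.54 1 0 0 0 1' && python3 -m jog '0 -.14 .26 0 0 0 1;0 -.28 .52 0 0 0 1;0 -.41 .76 0 0 0 1;0 -.54 1 0 0 0 1;0 -.54 1 0 0 0 1'; python3 - <<'E'
from h import *
st();print(rel([.508,.1752,.2]))
E
```

```text
clock: 0.72
eef_pos: [0.3338, 0.392, 0.2311]
eef_rot: [-0.697, 1.567, -1.103]
ft_force: [-0.3, 0.6, 0.2]
gripper_width: 1.001
clock: 1.13
eef_pos: [0.4427, 0.2544, 0.2318]
eef_rot: [-0.525, 1.565, -0.937]
ft_force: [0.7, -0.5, 0.4]
gripper_width: 0.998
clock 1.1333
joints [ 0.401   0.2451 -0.1021  1.2221 -0.006   0.813 ]
eef_pos [0.4427 0.2544 0.2318]
eef_rot [-0.5247  1.5647 -0.9367]
ft_force [ 0.7182 -0.4688  0.4243]
ft_torque [0.0257 0.0171 0.0467]
gripper_width 0.9983
[ 0.21587961 -0.30893022  0.60916923]
```

```bash
python3 -m jog '0 -.1 .2 0 0 0 1;0 -.2 .4 0 0 0 1;.05 -.3 .61 0 0 0 1;.15 -.31 .61 0 0 0 1;.2 -.31 .61 0 0 0 1;.2 -.31 .61 0 0 0 1;.2 -.31 .61 0 0 0 1'; python3 - <<'E'
from h import *
s=st();print(rel([.508,.1752,.114]));M=R.from_euler('xyz',s['eef_rot']).as_matrix();print(M.round(4))
E
```

```text
clock: 1.72
eef_pos: [0.5067, 0.1759, 0.202]
eef_rot: [-0.854, 1.566, -1.265]
ft_force: [0.1, 0.4, 0.5]
gripper_width: 0.999
clock 1.7167
joints [ 0.2187  0.3086 -0.0939  1.1679 -0.0051  0.6295]
eef_pos [0.5067 0.1759 0.202 ]
eef_rot [-0.8542  1.5657 -1.2649]
ft_force [0.1321 0.3912 0.5116]
ft_torque [ 0.0401 -0.0365 -0.0125]
gripper_width 0.9993
[0.58639742 0.00153212 0.00749958]
[[ 0.0015  0.3993  0.9168]
 [-0.0049  0.9168 -0.3993]
 [-1.     -0.0039  0.0034]]
```

```bash
python3 -m jog '.15 0 .01 0 0 0 1;.3 0 .01 0 0 0 1;.45 0 .01 0 0 0 1;.55 0 .01 0 0 0 1;.58 0 .01 0 0 0 1;.58 0 .01 0 0 0 1;.58 0 .01 0 0 0 1' 30; python3 - <<'E'
from h import *
s=st();print(rel([.508,.1752,.114]))
c=cam('side');im=cv2.resize(c['img'][120:250,230:390],None,fx=4.5,fy=4.5,interpolation=2);cv2.imwrite('pics/g1.png',im[...,::-1])
E
```

```text
clock: 2.3
eef_pos: [0.5085, 0.1757, 0.1161]
eef_rot: [-0.603, 1.566, -1.013]
ft_force: [0.5, -0.3, 1.2]
gripper_width: 1.0
clock 2.3
joints [ 0.2176  0.3645 -0.245   0.9596 -0.005   0.6272]
eef_pos [0.5085 0.1757 0.1161]
eef_rot [-0.6035  1.5655 -1.013 ]
ft_force [ 0.4518 -0.3311  1.1572]
ft_torque [-0.0166 -0.0402 -0.0555]
gripper_width 1.0001
[ 0.0141472  -0.00450334 -0.00204741]
```

View pics/g1.png

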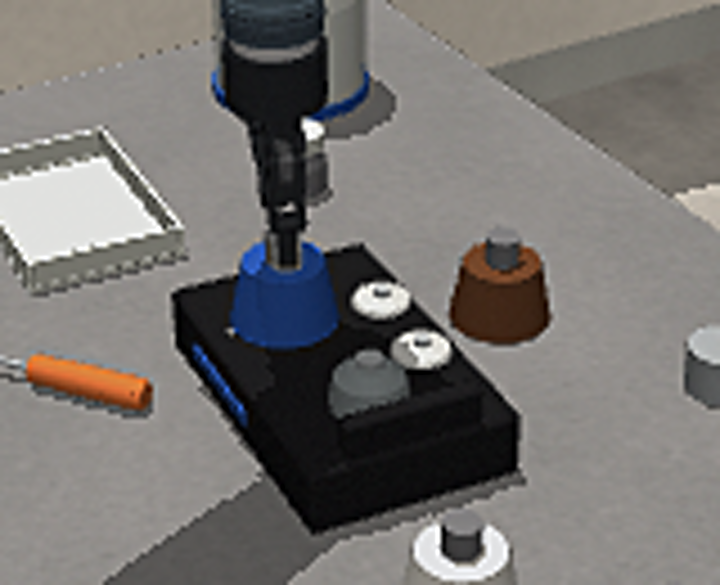

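The gripper stands over the knob at about (285,255) in the crop, with its fingers either side and clear of the shoulder. Closing now.

```bash
python3 -m jog '.01 0 0 0 0 0 -1;.01 0 0 0 0 0 -1;.01 0 0 0 0 0 -1;.01 0 0 0 0 0 -1;.01 0 0 0 0 0 -1;.01 0 0 0 0 0 -1;.01 0 0 0 0 0 -1;.01 0 0 0 0 0 -1' 40;python3 -m jog '0 0 0 0 0 0 -1;0 0 0 0 0 0 -1;0 0 0 0 0 0 -1;0 0 0 0 0 0 -1' 40
```

```text
clock: 3.02
eef_pos: [0.5094, 0.1757, 0.1154]
eef_rot: [-0.312, 1.565, -0.722]
ft_force: [-0.2, -0.2, 3.9]
gripper_width: 0.311
clock: 3.35
eef_pos: [0.5094, 0.1757, 0.1155]
eef_rot: [-0.313, 1.565, -0.723]
ft_force: [-0.8, -0.6, 2.3]
gripper_width: 0.313
```

```bash
python3 -m jog '-.1 0 0 0 0 0 -1;-.2 0 0 0 0 0 -1;-.35 0 0 0 0 0 -1;-.5 0 0 0 0 0 -1;-.65 0 0 0 0 0 -1;-.8 0 0 0 0 0 -1;-.8 0 0 0 0 0 -1' 40; python3 - <<'E'
from h import *
s=st();print(rel([.546,-.2545,.235]));
c=cam('side');im=cv2.resize(c['img'][80:230,220:390],None,fx=4,fy=4,interpolation=2);cv2.imwrite('pics/g2.png',im[...,::-1])
E
```

```text
clock: 3.93
eef_pos: [0.5109, 0.1766, 0.2394]
eef_rot: [0.163, 1.56, -0.247]
ft_force: [0.5, -0.6, -0.4]
gripper_width: 0.311
clock 3.9333
joints [ 0.2184  0.2957 -0.0144  1.2506 -0.0051  0.6283]
eef_pos [0.5109 0.1766 0.2394]
eef_rot [ 0.1631  1.5595 -0.2468]
ft_force [ 0.5038 -0.5782 -0.4462]
ft_torque [ 0.0033 -0.0881  0.014 ]
gripper_width 0.311
[ 0.04003363 -2.54297669  1.35945932]
```

View pics/g2.png

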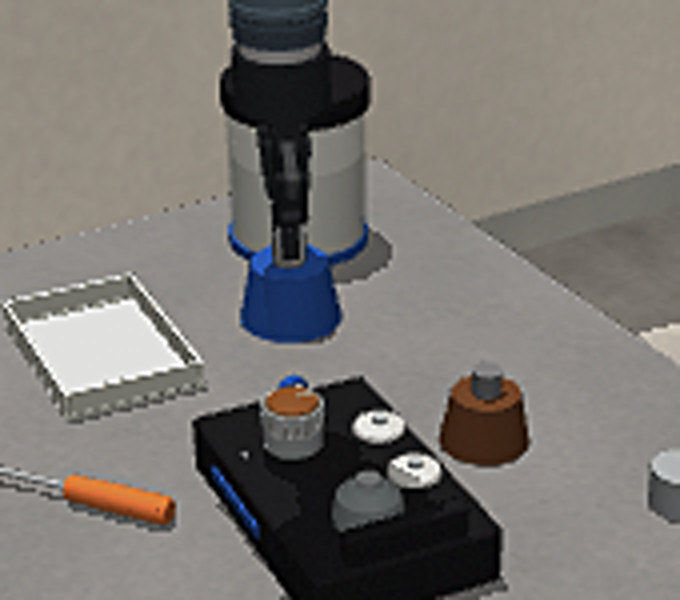

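The cover is in hand at (290,290) in the crop, upright, and the cap with its amber top is exposed at (293,425). Travelling to the spare.

```bash
R='-' ; python3 -m jog '0 -.2 .11 0 0 0 -1;0 -.4 .21 0 0 0 -1;0 -.6 .32 0 0 0 -1;0 -.8 .43 0 0 0 -1;0 -.85 .45 0 0 0 -1' && python3 -m jog '0 -.2 .11 0 0 0 -1;0 -.4 .21 0 0 0 -1;0 -.6 .32 0 0 0 -1;0 -.8 .43 0 0 0 -1;0 -.85 .45 0 0 0 -1'; python3 - <<'E'
from h import *
s=st();print(rel([.546,-.2545,.235]))
E
```

```text
clock: 4.4
eef_pos: [0.5209, 0.0285, 0.2356]
eef_rot: [-0.35, 1.563, -0.764]
ft_force: [-0.5, 0.1, -2.0]
gripper_width: 0.314
clock: 4.82
eef_pos: [0.531, -0.1195, 0.2344]
eef_rot: [-0.693, 1.563, -1.112]
ft_force: [0.4, -0.3, -0.9]
gripper_width: 0.312
clock 4.8167
joints [-0.3348  0.3085 -0.0097  1.2469 -0.0056  0.0839]
eef_pos [ 0.531  -0.1195  0.2344]
eef_rot [-0.6932  1.5628 -1.1119]
ft_force [ 0.4475 -0.3451 -0.875 ]
ft_torque [ 0.0315 -0.0325  0.0142]
gripper_width 0.312
[ 0.00260412 -0.78127679  0.45736181]
```

```bash
python3 -m jog '0 -.2 .11 0 0 0 -1;0 -.4 .21 0 0 0 -1;0 -.6 .34 0 0 0 -1;0 -.75 .44 0 0 0 -1;0 -.78 .46 0 0 0 -1;0 -.78 .46 0 0 0 -1;0 -.78 .46 0 0 0 -1;0 -.78 .46 0 0 0 -1'; python3 - <<'E'
from h import *
s=st();print(rel([.546,-.2545,.235]))
M=R.from_euler('xyz',s['eef_rot']).as_matrix();print(M.round(4))
# rotvec in tool frame to make tool x point straight down
x=M[:,0];w=np.cross(x,[0,0,-1]);print('w tool deg',np.degrees(M.T@w))
T=cam('top','t3.png');S=cam('side')
im=np.hstack([cv2.resize(c['img'][v-60:v+60,u-45:u+45],None,fx=4.4,fy=4.4,interpolation=2) for c,u,v in((T,440,205),(S,378,235))]);cv2.imwrite('pics/g3.png',im[...,::-1])
E
```

```text
clock: 5.48
eef_pos: [0.546, -0.2526, 0.2347]
eef_rot: [-0.796, 1.565, -1.213]
ft_force: [1.2, -0.5, -1.7]
gripper_width: 0.307
clock 5.4833
joints [-0.5368  0.4289  0.1671  1.3044 -0.0037 -0.1196]
eef_pos [ 0.546  -0.2526  0.2347]
eef_rot [-0.796   1.5649 -1.2132]
ft_force [ 1.2385 -0.5341 -1.6784]
ft_torque [-0.0145  0.0063 -0.0157]
gripper_width 0.3073
[-0.00211574 -0.011464    0.00492502]
[[ 0.0021  0.4052  0.9142]
 [-0.0055  0.9142 -0.4052]
 [-1.     -0.0042  0.0041]]
w tool deg [0.         0.23739778 0.24248494]
```

View pics/g3.png

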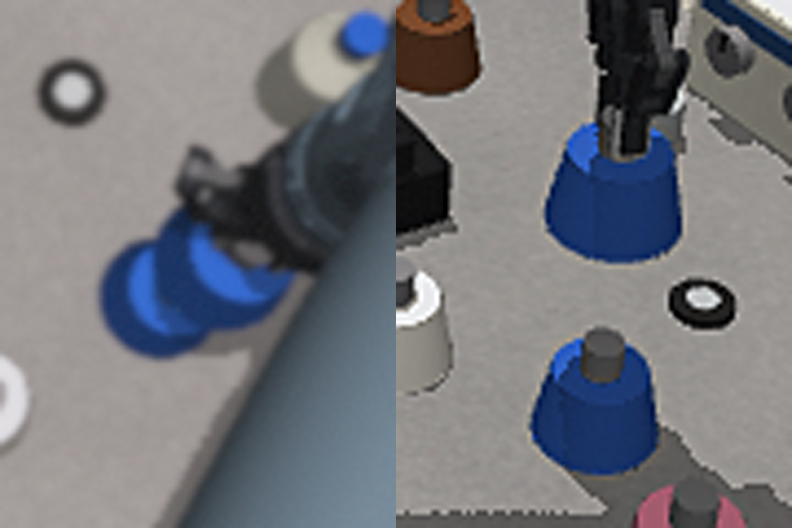

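Side crop: the held cover is upright at (613,200) and the spare is at (597,405). I'll measure the in-hand offset from the side silhouettes.

```bash
python3 - <<'E'
from h import *
S=cam('side');s=bot.observe()
print('cam right',S['view'][0,:3].round(3),'down',S['view'][1,:3].round(3))
hsv=cv2.cvtColor(S['img'],cv2.COLOR_RGB2HSV)
k=6
def ext(x0,y0,x1,y1):
    im=cv2.resize(S['img'][y0:y1,x0:x1],None,fx=k,fy=k,interpolation=2);h=cv2.cvtColor(im,cv2.COLOR_RGB2HSV)
    m=((h[...,0]>100)&(h[...,0]<126)&(h[...,1]>150)&(h[...,2]>40)).astype(np.uint8)
    n,l,st,ce=cv2.connectedComponentsWithStats(m);i=1+np.argmax(st[1:,4]);ys,xs=np.where(l==i)
    f=lambda a,o:(a+.5)/k-.5+o
    return f(xs.min(),x0),f(xs.max(),x0),f(ys.max(),y0)
def pred(p):
    a=np.linspace(0,2*np.pi,200);q=np.array([proj(S,np.array(p)+[.0425*np.cos(t),.0425*np.sin(t),0]) for t in a])
    return q[:,0].min().round(2),q[:,0].max().round(2),q[:,1].max().round(2)
t=s['eef_pos']
print('held',ext(350,190,415,238),'pred at TCP',pred([t[0],t[1],t[2]-.0605]))
print('spare',ext(355,245,400,295),'pred',pred([.546,-.2545,0]))
E
```

```text
cam right [ 0.845 -0.535  0.011] down [-0.293 -0.48  -0.827]
held (np.float64(366.75), np.float64(397.25), np.float64(233.91666666666666)) pred at TCP (np.float64(365.89), np.float64(397.62), np.float64(234.22))
spare (np.float64(363.4166666666667), np.float64(391.9166666666667), np.float64(282.25)) pred (np.float64(361.98), np.float64(391.29), np.float64(282.55))
```

```bash
python3 - <<'E'
from h import *
print(rel([.5478,-.2549,.155]))
E
```

```text
[ 0.53646496 -0.00540688  0.01079447]
```

```bash
python3 -m jog '.1 0 .01 0 .008 .008 -1;.2 0 .01 0 .008 .008 -1;.3 0 .01 0 .008 .008 -1;.4 -.005 .01 0 .008 .008 -1;.5 -.005 .01 0 .008 .008 -1;.53 -.005 .011 0 .008 .008 -1;.53 -.005 .011 0 .008 .008 -1;.53 -.005 .011 0 .008 .008 -1'; python3 - <<'E'
from h import *
print(rel([.5478,-.2549,.09]))
S=cam('side');s=st();k=6
im=cv2.resize(S['img'][210:300,330:430],None,fx=k,fy=k,interpolation=2);cv2.imwrite('pics/g4.png',im[...,::-1])
E
```

```text
clock: 6.3
eef_pos: [0.5479, -0.2544, 0.1564]
eef_rot: [-0.364, 1.569, -0.78]
ft_force: [-0.9, 0.1, 0.2]
gripper_width: 0.312
[ 4.42952853e-01 -3.20210816e-03 -1.69173785e-04]
clock 6.35
joints [-5.3960e-01  4.6310e-01  1.8500e-02  1.1232e+00 -4.0000e-04 -1.2320e-01]
eef_pos [ 0.5484 -0.2548  0.157 ]
eef_rot [-0.2475  1.5677 -0.6639]
ft_force [ 0.6449 -0.4448 -1.2482]
ft_torque [ 0.0108 -0.0366 -0.0139]
gripper_width 0.3051
```

View pics/g4.png

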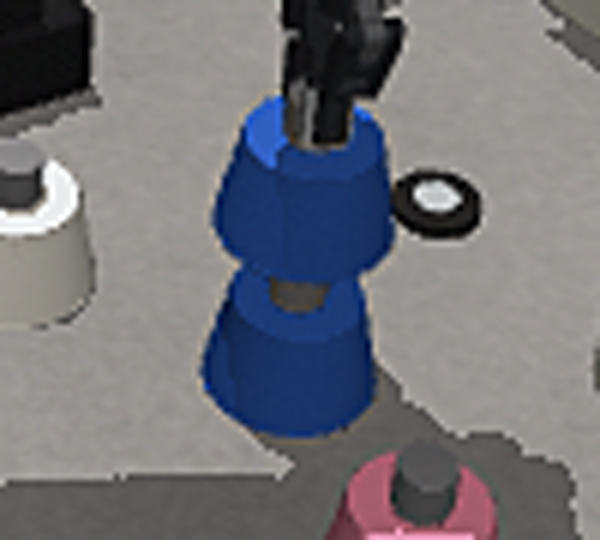

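The held cover (centre about u=304) hangs just above the spare (u about 289). I'll check whether that lateral difference is just perspective.

```bash
python3 - <<'E'
from h import *
S=cam('side');s=bot.observe();k=6
def ext(x0,y0,x1,y1):
    im=cv2.resize(S['img'][y0:y1,x0:x1],None,fx=k,fy=k,interpolation=2);h=cv2.cvtColor(im,cv2.COLOR_RGB2HSV)
    m=((h[...,0]>100)&(h[...,0]<126)&(h[...,1]>150)&(h[...,2]>40))
    xs=np.where(m)[1];return [round((v+.5)/k-.5+x0,2) for v in(xs.min(),xs.max())]
def pred(p):
    a=np.linspace(0,2*np.pi,200);q=np.array([proj(S,np.array(p)+[.0425*np.cos(t),.0425*np.sin(t),0]) for t in a])
    return q[:,0].min().round(2),q[:,0].max().round(2)
t=s['eef_pos'];print(t)
print('held',ext(355,225,405,258),pred([t[0],t[1],t[2]-.0605]))
print('spare',ext(355,262,405,290),pred([t[0],t[1],0]))
E
```

```text
[ 0.54860071 -0.25501429  0.15729752]
held [np.float64(365.75), np.float64(395.42)] (np.float64(365.04), np.float64(395.65))
spare [np.float64(363.42), np.float64(391.92)] (np.float64(362.8), np.float64(392.1))
```

The two centres agree to within 0.1 px. Lowering.

```bash
python3 -m jog '.08 0 0 0 0 0 -1;.15 0 0 0 0 0 -1;.22 0 0 0 0 0 -1;.28 0 0 0 0 0 -1;.33 0 0 0 0 0 -1;.33 0 0 0 0 0 -1'; python3 -m jog '.02 0 0 0 0 0 -1;.04 0 0 0 0 0 -1;.06 0 0 0 0 0 -1;.08 0 0 0 0 0 -1;.09 0 0 0 0 0 -1;.09 0 0 0 0 0 -1';python3 - <<'E'
from h import *
print(rel([.5478,-.2549,.0885]))
E
```

```text
clock: 6.9
eef_pos: [0.5474, -0.2543, 0.1055]
eef_rot: [-2.056, 1.57, -2.473]
ft_force: [-1.2, 0.9, -0.7]
gripper_width: 0.307
clock: 7.4
eef_pos: [0.5472, -0.2543, 0.0916]
eef_rot: [-2.616, 1.57, -3.033]
ft_force: [-0.7, 0.1, -0.2]
gripper_width: 0.31
[ 0.02091044 -0.00222376  0.00550072]
```

```bash
python3 -m jog '.01 0 .004 0 0 0 -1;.02 0 .004 0 0 0 -1;.02 0 .004 0 0 0 -1;.025 0 .004 0 0 0 -1;.025 0 .004 0 0 0 -1';python3 - <<'E'
from h import *
print(rel([.5478,-.2549,.0885]))
S=cam('side');s=st();k=6
im=cv2.resize(S['img'][210:300,330:430],None,fx=k,fy=k,interpolation=2);cv2.imwrite('pics/g5.png',im[...,::-1])
E
```

```text
clock: 7.82
eef_pos: [0.5482, -0.2547, 0.0885]
eef_rot: [-0.723, 1.57, -1.139]
ft_force: [-0.1, 0.4, 2.2]
gripper_width: 0.308
[-0.00029345 -0.00210362 -0.00175331]
clock 7.8667
joints [-5.397e-01  5.105e-01 -9.020e-02  9.696e-01 -4.000e-04 -1.231e-01]
eef_pos [ 0.5481 -0.2547  0.0885]
eef_rot [-0.7851  1.5701 -1.2018]
ft_force [-0.3965 -0.0942  2.2797]
ft_torque [ 0.0478  0.014  -0.0062]
gripper_width 0.3114
```

View pics/g5.png

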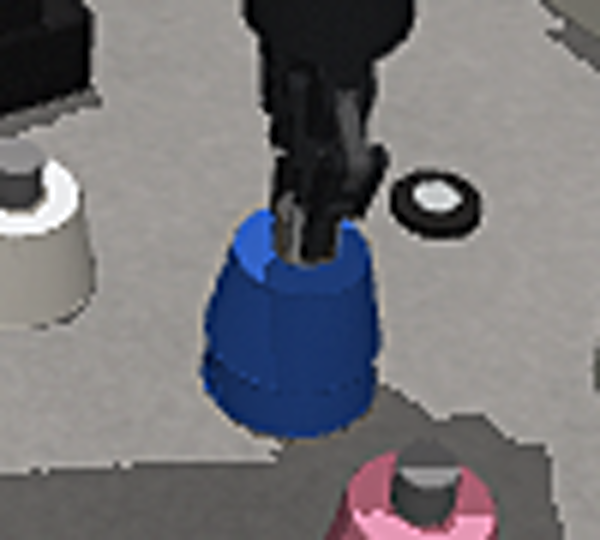

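The upper cover has come down squarely over the spare: its rim line is level at about v=385 and contact force is just starting. I'll press a hair more and then release.

```bash
python3 -m jog '.006 0 0 0 0 0 -1;.006 0 0 0 0 0 -1;.006 0 0 0 0 0 -1'; python3 -m jog '0 0 0 0 0 0 0;0 0 0 0 0 0 .3;0 0 0 0 0 0 .6;0 0 0 0 0 0 1;0 0 0 0 0 0 1;0 0 0 0 0 0 1;0 0 0 0 0 0 1;0 0 0 0 0 0 1'; python3 -m jog '-.1 0 0 0 0 0 1;-.2 0 0 0 0 0 1;-.4 0 0 0 0 0 1;-.6 0 0 0 0 0 1;-.85 0 0 0 0 0 1;-1 0 0 0 0 0 1;-1 0 0 0 0 0 1'; python3 - <<'E'
from h import *
print(rel([.5079,.1754,.2]))
S=cam('side');s=st();k=6
im=cv2.resize(S['img'][210:300,330:430],None,fx=k,fy=k,interpolation=2);cv2.imwrite('pics/g6.png',im[...,::-1])
E
```

```text
clock: 8.12
eef_pos: [0.5485, -0.2549, 0.0883]
eef_rot: [-0.367, 1.569, -0.784]
ft_force: [-1.8, 0.5, 4.8]
gripper_width: 0.307
clock: 8.78
eef_pos: [0.5484, -0.2548, 0.0883]
eef_rot: [-0.377, 1.569, -0.793]
ft_force: [-0.2, 0.2, 0.4]
gripper_width: 1.005
clock: 9.37
eef_pos: [0.5509, -0.2563, 0.2447]
eef_rot: [-0.157, 1.559, -0.573]
ft_force: [0.7, -0.9, -0.4]
gripper_width: 1.001
[ 0.27629168  2.51603869 -1.43023342]
clock 9.4167
joints [-5.3960e-01  4.3490e-01  1.9450e-01  1.3219e+00 -4.0000e-04 -1.2300e-01]
eef_pos [ 0.5501 -0.2558  0.2418]
eef_rot [-0.1698  1.5622 -0.5864]
ft_force [-0.2528 -0.0779  0.7583]
ft_torque [-0.0595  0.0434 -0.0002]
gripper_width 0.9981
```

View pics/g6.png

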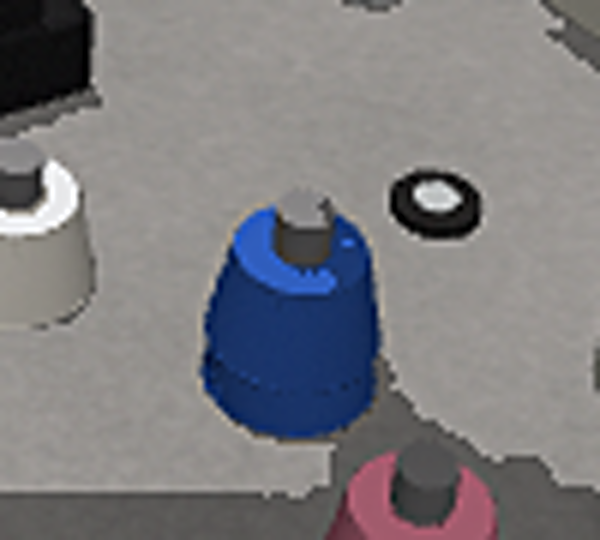

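The covers are nested level and upright, with the gripper clear. Before going back, I'll measure the exposed cap.

```bash
python3 - <<'E'
from h import *
T=cam('top','t7.png');k=8
x0,y0,x1,y1=262,198,308,244
im=cv2.resize(T['img'][y0:y1,x0:x1],None,fx=k,fy=k,interpolation=2);h=cv2.cvtColor(im,cv2.COLOR_RGB2HSV)
m=((h[...,0]>3)&(h[...,0]<25)&(h[...,1]>90)).astype(np.uint8)
n,l,st_,ce=cv2.connectedComponentsWithStats(m);i=1+np.argmax(st_[1:,4])
hull=cv2.convexHull(np.argwhere(l==i)[:,::-1].astype(np.int32));(a,b),r=cv2.minEnclosingCircle(hull);M=cv2.moments(hull)
u,v=[(q+.5)/k-.5+o for q,o in((M['m10']/M['m00'],x0),(M['m01']/M['m00'],y0))]
print(u,v,r/k,onz(T,u,v,.103))
cv2.imwrite('pics/c7.png',im[...,::-1]); st()
E
```

```text
283.98496099096633 220.4344013291967 7.551751136779785 [0.50813632 0.17558529 0.103     ]
clock 9.4667
joints [-5.3960e-01  4.3640e-01  1.9090e-01  1.3207e+00 -4.0000e-04 -1.2300e-01]
eef_pos [ 0.5491 -0.2552  0.2394]
eef_rot [-0.2124  1.5663 -0.629 ]
ft_force [-0.0979 -0.2863 -0.8263]
ft_torque [-0.0267  0.0735 -0.0549]
gripper_width 0.999
```

View pics/c7.png

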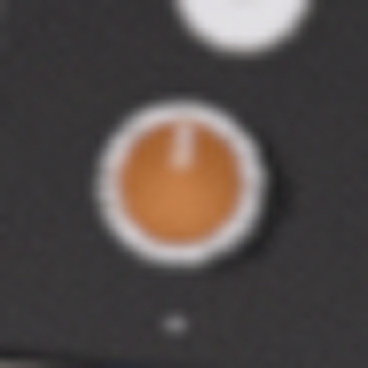

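```bash
python3 -m jog '0 .2 -.11 0 0 0 1;0 .4 -.23 0 0 0 1;0 .6 -.34 0 0 0 1;0 .8 -.45 0 0 0 1;0 .9 -.51 0 0 0 1' && python3 -m jog '0 .2 -.11 0 0 0 1;0 .4 -.23 0 0 0 1;0 .6 -.34 0 0 0 1;0 .8 -.45 0 0 0 1;0 .9 -.51 0 0 0 1'; python3 - <<'E'
from h import *
s=st();print(rel([.508,.1754,.2]))
E
```

```text
clock: 9.88
eef_pos: [0.5318, -0.0971, 0.2369]
eef_rot: [-2.792, 1.57, 3.077]
ft_force: [-0.2, -1.1, 0.7]
gripper_width: 1.002
clock: 10.3
eef_pos: [0.514, 0.0606, 0.2349]
eef_rot: [-3.061, 1.566, 2.811]
ft_force: [-0.2, 0.5, -0.0]
gripper_width: 0.999
clock 10.3
joints [-0.0061  0.2627 -0.0707  1.2416  0.0014  0.4053]
eef_pos [0.514  0.0606 0.2349]
eef_rot [-3.0607  1.5663  2.8111]
ft_force [-0.2381  0.5034 -0.0164]
ft_torque [ 0.0009 -0.0473  0.0089]
gripper_width 0.9993
[ 0.2339888   0.68549934 -0.34187935]
```

The cap is centred at (181,183) in the crop, i.e. (0.508,0.1756), with its white mark pointing up the image.

```bash
python3 -m jog '0 .2 -.1 0 0 0 1;0 .4 -.2 0 0 0 1;.05 .6 -.3 0 0 0 1;.15 .69 -.34 0 0 0 1;.23 .69 -.34 0 0 0 1;.23 .69 -.34 0 0 0 1;.23 .69 -.34 0 0 0 1;.23 .69 -.34 0 0 0 1'; python3 - <<'E'
from h import *
s=st();print(rel([.508,.1755,.066]))
M=R.from_euler('xyz',s['eef_rot']).as_matrix();x=M[:,0];w=np.cross(x,[0,0,-1]);print('w tool /30deg',np.degrees(M.T@w)/30,M[:,1])
E
```

```text
clock: 10.97
eef_pos: [0.5081, 0.1753, 0.2002]
eef_rot: [-2.91, 1.565, 2.961]
ft_force: [-0.1, 0.7, 0.4]
gripper_width: 1.0
clock 10.9667
joints [ 0.213   0.3161 -0.088   1.172   0.0022  0.6251]
eef_pos [0.5081 0.1753 0.2002]
eef_rot [-2.9099  1.5651  2.9612]
ft_force [-0.1477  0.6947  0.4131]
ft_torque [-0.0421  0.0305 -0.0171]
gripper_width 1.0003
[0.89439506 0.00181166 0.00390647]
w tool /30deg [ 0.         -0.01065438  0.0025142 ] [ 0.40059475  0.91625439 -0.00131643]
```

```bash
python3 -m jog '.15 0 0 0 -.01 0 1;.3 0 0 0 -.01 0 1;.45 0 0 0 -.01 0 1;.6 0 0 0 -.01 0 1;.75 0 .004 0 -.01 0 1;.85 0 .004 0 -.01 0 1;.9 0 .004 0 -.01 0 1;.9 0 .004 0 -.01 0 1'; python3 - <<'E'
from h import *
s=st();print(rel([.508,.1755,.065]))
S=cam('side');im=cv2.resize(S['img'][120:250,230:390],None,fx=4.5,fy=4.5,interpolation=2);cv2.imwrite('pics/g8.png',im[...,::-1])
E
```

```text
clock: 11.63
eef_pos: [0.507, 0.1743, 0.0641]
eef_rot: [-2.265, 1.567, -2.679]
ft_force: [-0.5, -0.5, -0.8]
gripper_width: 0.998
clock 11.6333
joints [ 0.2134  0.4139 -0.3193  0.8412 -0.0009  0.6268]
eef_pos [0.507  0.1743 0.0641]
eef_rot [-2.2653  1.5671 -2.6788]
ft_force [-0.4813 -0.4553 -0.7683]
ft_torque [ 0.0032 -0.0327 -0.0016]
gripper_width 0.9982
[-0.0062782   0.00977354  0.00285779]
```

View pics/g8.png

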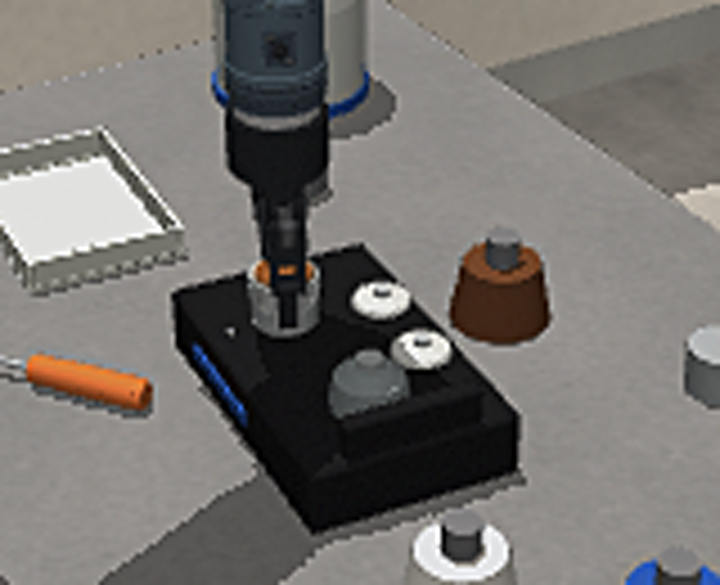

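The fingers straddle the cap at about (287,290) in the crop. Closing on it.

```bash
python3 -m jog '0 .008 .003 0 0 0 1;0 .008 .003 0 0 0 -1;0 .008 .003 0 0 0 -1;0 .008 .003 0 0 0 -1;0 .008 .003 0 0 0 -1;0 .008 .003 0 0 0 -1;0 .008 .003 0 0 0 -1;0 .008 .003 0 0 0 -1' 45; python3 -m jog '0 0 0 0 0 0 -1;0 0 0 0 0 0 -1;0 0 0 0 0 0 -1'; python3 - <<'E'
from h import *
s=st()
E
```

```text
clock: 12.35
eef_pos: [0.5099, 0.1758, 0.0664]
eef_rot: [-0.294, 1.57, -0.708]
ft_force: [0.1, -1.0, 5.1]
gripper_width: 0.617
clock: 12.6
eef_pos: [0.51, 0.1759, 0.0665]
eef_rot: [-0.125, 1.569, -0.538]
ft_force: [-0.3, 0.3, 1.8]
gripper_width: 0.616
clock 12.6
joints [ 0.2151  0.4135 -0.3125  0.8436 -0.0011  0.6281]
eef_pos [0.51   0.1759 0.0665]
eef_rot [-0.1253  1.5693 -0.5384]
ft_force [-0.3365  0.268   1.8388]
ft_torque [-0.061  -0.0361  0.0097]
gripper_width 0.6162
```

Gripped (width 0.616, about 52 mm). I'll try counter-clockwise from above first (negative turn about the tool x axis, which points down), a small amount, and watch the torque and the white mark.

```bash
python3 -m jog '0 0 0 -.1 0 0 -1;0 0 0 -.2 0 0 -1;0 0 0 -.3 0 0 -1;0 0 0 -.4 0 0 -1;0 0 0 -.4 0 0 -1;0 0 0 -.4 0 0 -1'; python3 - <<'E'
from h import *
s=st();S=cam('side');im=cv2.resize(S['img'][155:215,265:325],None,fx=9,fy=9,interpolation=2);cv2.imwrite('pics/g9.png',im[...,::-1])
E
```

```text
clock: 13.1
eef_pos: [0.5101, 0.1759, 0.0666]
eef_rot: [-0.198, 1.569, -0.402]
ft_force: [-0.8, 0.4, 2.9]
gripper_width: 0.62
clock 13.1
joints [ 0.2151  0.4135 -0.3124  0.8435 -0.0009  0.4199]
eef_pos [0.5101 0.1759 0.0666]
eef_rot [-0.1975  1.5692 -0.4024]
ft_force [-0.839   0.4     2.8844]
ft_torque [0.0508 0.0138 0.0386]
gripper_width 0.6197
```

View pics/g9.png

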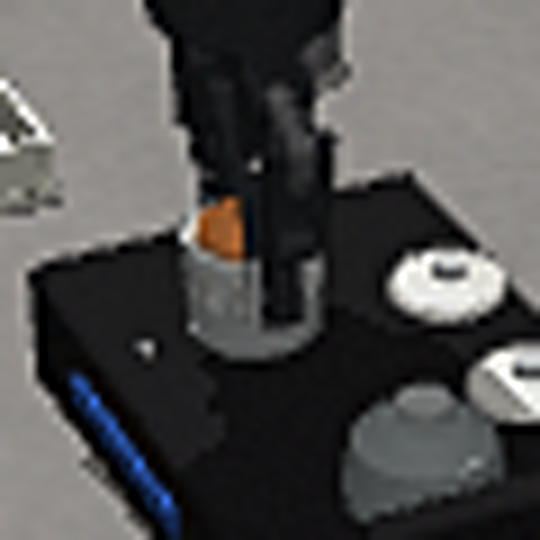

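12° turned with almost no torque (a slipping grip would show about 1 N m), so counter-clockwise looks free. Continuing to about 70°.

```bash
python3 -m jog '0 0 0 -.15 0 0 -1;0 0 0 -.3 0 0 -1;0 0 0 -.45 0 0 -1;0 0 0 -.6 0 0 -1;0 0 0 -.75 0 0 -1;0 0 0 -.9 0 0 -1;0 0 0 -1 0 0 -1'; python3 - <<'E'
from h import *
s=bot.observe();print(s['ft_torque'],s['joints'][5])
E
python3 -m jog '0 0 0 -.15 0 0 -1;0 0 0 -.3 0 0 -1;0 0 0 -.45 0 0 -1;0 0 0 -.6 0 0 -1;0 0 0 -.75 0 0 -1;0 0 0 -.9 0 0 -1;0 0 0 -.95 0 0 -1;0 0 0 -.95 0 0 -1'
python3 - <<'E'
from h import *
s=bot.observe();print(s['ft_torque'],s['joints'][5],np.degrees(.6281-s['joints'][5]))
T=cam('top');im=cv2.resize(T['img'][190:250,255:315],None,fx=9,fy=9,interpolation=2);cv2.imwrite('pics/g10.png',im[...,::-1])
E
```

```text
clock: 13.73
eef_pos: [0.5102, 0.176, 0.0666]
eef_rot: [-0.603, 1.569, -0.281]
ft_force: [0.9, -0.1, 2.2]
gripper_width: 0.618
[-0.01054162 -0.10433497 -0.04277727] -0.10598296771958039
clock: 14.4
eef_pos: [0.5102, 0.1761, 0.0666]
eef_rot: [-1.055, 1.569, -0.237]
ft_force: [-0.0, -1.2, 1.4]
gripper_width: 0.615
[ 0.07226206 -0.05917815  0.06352793] -0.6029263449634572 70.53261403582187
```

View pics/g10.png

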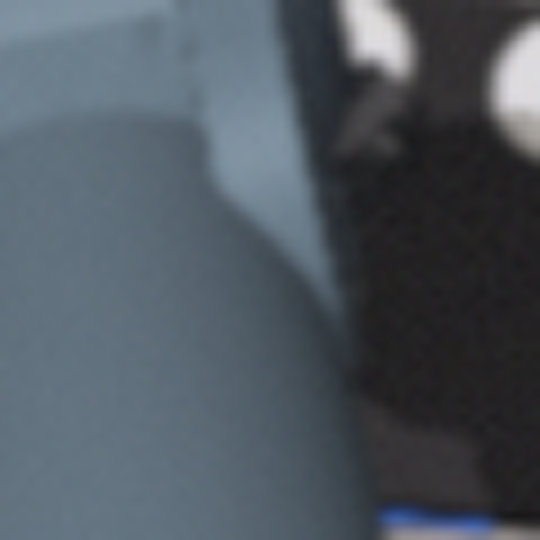

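The top view is blocked by the arm. The turn is 70.5° with no resistance, so I'll lift gently by 6 mm first and check the force.

```bash
python3 -m jog '-.01 0 0 0 0 0 -1;-.02 0 0 0 0 0 -1;-.03 0 0 0 0 0 -1;-.04 0 0 0 0 0 -1;-.04 0 0 0 0 0 -1'; python3 - <<'E'
from h import *
s=st()
S=cam('side');im=cv2.resize(S['img'][155:215,265:325],None,fx=9,fy=9,interpolation=2);cv2.imwrite('pics/g11.png',im[...,::-1])
E
```

```text
clock: 14.87
eef_pos: [0.5101, 0.176, 0.0726]
eef_rot: [-1.127, 1.569, -0.31]
ft_force: [0.0, -0.1, -3.2]
gripper_width: 0.62
clock 14.8667
joints [ 2.152e-01  4.073e-01 -3.043e-01  8.579e-01 -8.000e-04 -6.018e-01]
eef_pos [0.5101 0.176  0.0726]
eef_rot [-1.1273  1.5693 -0.3102]
ft_force [ 0.0223 -0.1058 -3.2119]
ft_torque [-0.0215  0.0246  0.01  ]
gripper_width 0.6205
```

View pics/g11.png

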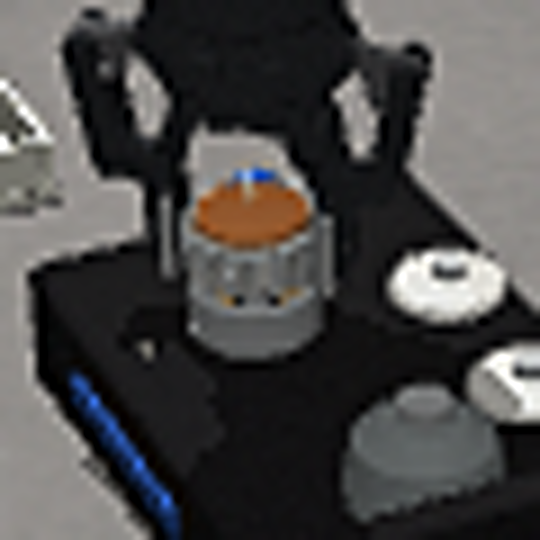

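The force is −3.2 N, roughly the cap's own weight. A gap shows at (255,300) between cap and collar, and the mark has turned, so the cap is free. Lifting to 10 cm (TCP z about 0.1665).

```bash
python3 -m jog '-.05 0 0 0 0 0 -1;-.1 0 0 0 0 0 -1;-.18 0 0 0 0 0 -1;-.3 0 0 0 0 0 -1;-.45 0 0 0 0 0 -1;-.58 0 0 0 0 0 -1;-.62 0 0 0 0 0 -1;-.62 0 0 0 0 0 -1'; python3 -m jog '0 0 0 0 0 0 -1;0 0 0 0 0 0 -1;0 0 0 0 0 0 -1'; python3 - <<'E'
from h import *
s=st();M=R.from_euler('xyz',s['eef_rot']).as_matrix();w=np.cross(M[:,0],[0,0,-1]);print('w',np.degrees(M.T@w)/30,rel([.5095,.1758,.1665]))
S=cam('side');im=cv2.resize(S['img'][130:300,260:440],None,fx=3.4,fy=3.4,interpolation=2);cv2.imwrite('pics/g12.png',im[...,::-1])
im=cv2.resize(S['img'][125:215,255:345],None,fx=6,fy=6,interpolation=2);cv2.imwrite('pics/g13.png',im[...,::-1]); cam('top','t12.png')
E
```

```text
clock: 15.58
eef_pos: [0.5119, 0.1765, 0.1682]
eef_rot: [-0.721, 1.564, 0.096]
ft_force: [0.8, 0.3, -2.6]
gripper_width: 0.619
clock: 15.83
eef_pos: [0.511, 0.1763, 0.1669]
eef_rot: [-0.782, 1.566, 0.035]
ft_force: [0.2, 0.0, -2.7]
gripper_width: 0.621
clock 15.8333
joints [ 2.1530e-01  3.3080e-01 -1.5520e-01  1.0803e+00 -8.0000e-04 -6.0160e-01]
eef_pos [0.511  0.1763 0.1669]
eef_rot [-0.7817  1.5662  0.0352]
ft_force [ 0.155   0.0216 -2.6758]
ft_torque [ 0.0086 -0.0071  0.0239]
gripper_width 0.6212
w [0.         0.00620727 0.0061614 ] [ 0.00291015  0.00522608 -0.009453  ]
```

View pics/g12.png

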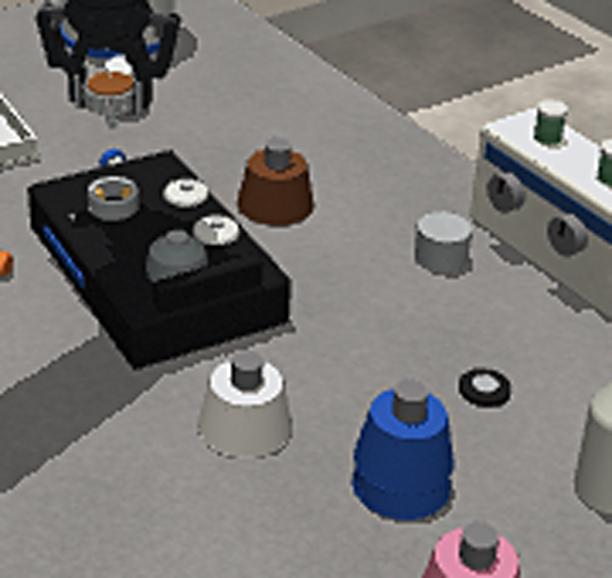

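View pics/g13.png

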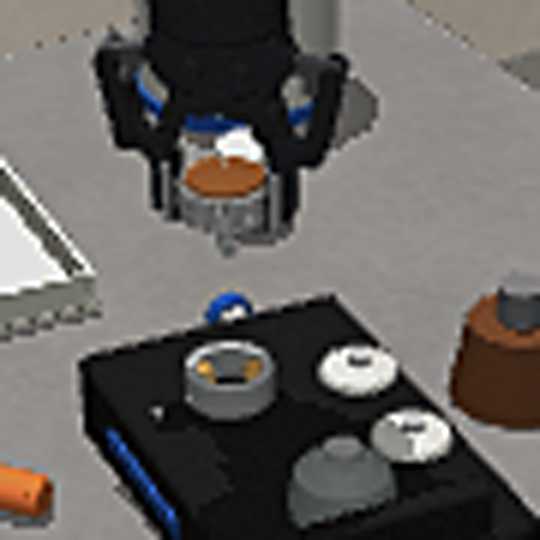

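View pics/t12.png

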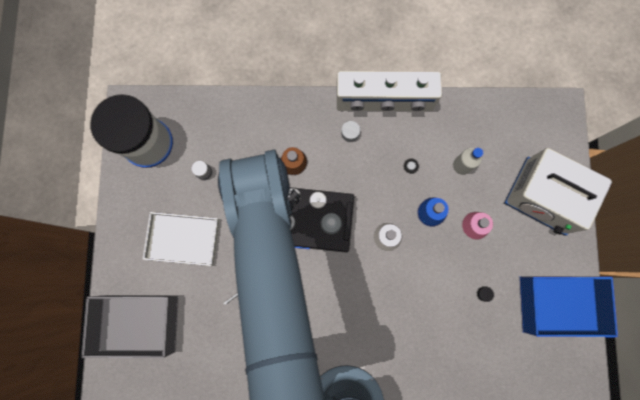

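The cap hangs upright and clear at (225,190) in the second crop, above the empty collar at (230,380). The covers are nested level at (405,450) in the first crop, and the bystanders are where they were. Handing in.

```bash
python3 - <<'E'
from h import *
print(bot.job_done());st()
E
```

```text
the job is handed in; nothing more can be done
None
the job is handed in; nothing more can be done
```

I finished the job and handed it in at about 16 s of the 72 s allowed; the hand-in reports no verdict.

- **Cover:** I lifted the blue dust cover off the head and nested it over the blue spare. The last pictures show it level and upright. The side view put the two centres within 0.1 px of each other before lowering. I did not measure the spare's position again after nesting.
- **Cap:** I tried counter-clockwise first and it turned freely, so the thread is right-handed and the other way was not needed. After 70.5° it lifted straight off.
- **End state:** the gripper holds the cap upright about 10 cm above the port (tool point at z = 0.167 m, up from 0.0665 m at the grasp). The wrist force of about 2.7 N is consistent with the cap's weight alone.
- **Bystanders:** the ones I could see had not moved. The arm hid part of the top view, so the port was checked from the side camera only, and most of the screwdriver was out of sight there.
- **Disagreements:** the top and side cameras differed by about 2 mm in absolute position. The tool point also sat about 2 mm off the camera estimate of the cap's centre when gripping. Neither affected the work.

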